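# Feel out the heavy side of a roasting drum

## Robot

A 6-joint arm with a two-finger parallel gripper is mounted at the origin on a cart in front of the work surface, level with it; the furniture and walls round the work are solid. World frame = base frame: x ahead of the robot, y to its left, z up, the work surface at z = 0. Lengths are in mm, angles in rad, forces in N, time in s.
With the tool pointing down it reaches from about 400 to 825 mm from the base axis. Payload 7 kg.
Tool frame: the origin (TCP) lies midway between the tips of the shut fingers; the grasp point (between the pads) lies 19 mm behind it; z points along the fingers, x is the direction in which the jaws open and shut, and the axes are right-handed (so a half turn about z gives the same grasp; the last joint's range is limited). The gripper opens to 88 mm and grips with 3 to 60 N. Pads are 19 mm wide; open, the fingers measure 130 mm over their backs; the gripper's body (78 mm by 193 mm) begins 47 mm behind the grasp point.
Start: joints at [-0.91, 0.359, 0.012, 0, -1.224, -0.288], TCP at [245.824, -628.622, 226.561] pointing down, gripper open.
Joint ranges: [-3.07, 3.07], [-1.43, 2.12], [-1.02, 1.25], [-3.03, 1.67], [-3.05, -0], [-3.03, 3.03]. Speed limits (rad/s): [2.39, 2.39, 3.01, 3.14, 3.14, 3.14].

## Interface

Orientations are given as a 3x3 rotation matrix whose columns are the frame's x, y, z axes.
In Python, from plant import env, grab_frame gives the robot as it stands. The module is installed in compiled form; this text tells all that it offers.
- The arm moves only by the tool jog_arm, never from a script. Its argument "increments" is a list of rows, each a list of 7 numbers: the shift along the world's x, y, z scaled (see below), then the turn, a rotation vector about the world's x, y, z scaled (see below), then the opening, from -1 (shut) to 1 (fully open), so that 0 is half open. In form: [[dx, dy, dz, wx, wy, wz, gripper], ...]. A call has 1 to 12 rows; each row is the pose to reach, as a shift and turn from the pose commanded when the call began; what a row does not reach only later rows make up. The controller multiplies each number of a shift by 0.1 m and each number of a turn by 90 degrees. A row lasts 1/12 s, in which the tool goes at most 41.7 mm and 7.16 degrees, less where a joint would pass 70% of its speed; a pose out of reach is approached as far as the arm can. A call with a number of a shift or a turn outside -1 to 1 is refused whole. A call with a gripper value outside its range is refused whole. The fingers move at their own pace and stop on an object; the grip force is fixed at half the most. Time passes only in rows, so rows that repeat a pose let the fingers close. It gives the time, the measured TCP pose, the force and the opening at its end, in the units of the state.
- env.state(): the state, without advancing time (a new reading comes with each control period).
- grab_frame(name): name is "scene" or "top"; returns a dict with "img" (400x640x3 uint8, blue, green, red), "fx", "fy", "cx", "cy" (pixels), "extrinsics" (4x4, takes a point from world to camera coordinates). Camera axes: x right, y up, looking along -z (the intrinsics and any distortion apply to the point x, -y, -z); pixel columns grow to the right and rows downward; lengths in mm; the calibration is good to about 2 mm. A picture is of the moment at which its call begins. There is no depth.
- env.hand_in(): hands the job in, once; it reports no verdict.
The state is a dict: "t": time; "q": joint angles; "joint_velocities": joint speeds; "joint_efforts": joint torques, N m; "ee_pos": TCP position; "tcp_rot": TCP orientation; "force": force on the tool from outside, world axes, zero at the start; "wrist_torque": the same for the moment, N m; "grip_width": finger opening in mm.
Only numpy, scipy, OpenCV 4.12 (cv2) and the standard library are available. Lean on these libraries where they do the work, as an engineer would, in place of code of your own. Each camera call takes 0.05 s, during which the arm holds its last target. There are 200 camera calls.

## Task

The closed roasting drum of this rotisserie is loaded unevenly inside, and nothing on the outside shows where. Grip the wooden crank handle and spin the drum to the opposite side and on round to where it started (going back the same way will also do), feeling by the pull on the crank which side is heavy; then turn it until the heavy side points straight down, so that a counterweight can be fitted on top. Finish while still gripping the crank handle and holding the drum still like that: do not let go, and leave the things standing around it alone.

Things in the scene. Friction and masses are not known exactly. Their poses are not given: they have to be found in the camera images.
- axle (a point): Fixed point on the drum's level axle line, abreast of the crank handle's middle, 120 mm above the work surface. x: along the axle from crank to drum; y: level, to the left of x; z: up. Along x from here: crank hub (12 mm radius) from 46 mm, front bearing head (22 mm radius) from 66 mm, drum from 93 mm. Place and yaw differ every time.
- crank_grip: Wooden crank handle: sleeve 18 mm thick, 66 mm long, lying level and parallel to the axle (its own x axis); origin at its middle, which runs on a circle of 45 mm radius about axle, 75 to 165 mm above the surface. It spins freely on its pin: gripped from above, fingers closing square to the axle, it can be carried right round with the gripper's orientation kept.
- drum (a joint): Angle of drum and crank about axle's x (rad), no stops, many turns allowed; starts anywhere. 0: handle straight above the axle; grows as the handle goes from the top to the right (-y). Handle middle = axle + 45 mm x (-sin along y, cos along z). Stiff bearings: dry friction 0.25 N m (5.5 N at the handle) at all angles, both ways, so the drum stays where it is left.
- drum_mid (a point): Fixed point at the middle of the drum, on the axle line, 143 mm along x from axle; axes as there. Aluminium drum 130 mm across, 100 mm long, on a dark steel stand (185 x 150 mm base, 142 mm tall) fixed to the worktop. The hidden load is at any angle to the crank; its torque goes as the sine of its angle from straight down, at most 0.19 to 0.24 N m (4 to 5.4 N at the handle). The crank is balanced.
- salt: Bystander: salt shaker, 44 mm across, 90 mm tall; origin under its centre.
- lemon: Bystander: yellow lemon, 78 x 55 x 56 mm; origin under its centre.
- mug: Bystander: white spotted mug, 82 x 114 x 91 mm; origin under its centre.
- opener: Bystander: opener with a yellow handle, 174 x 41 x 20 mm, lying; origin under its centre.

How it is judged (in metres and radians):
On the way, in this order (a step that is already met when the one before it is completed fails the run):
1. the gripped crank handle has been carried to the far side of its circle from where it started (distance of crank_grip from where it was at the start of the episode above 0.085 m and contact force between the fingers and crank_grip above 1 N).
2. the gripped crank handle has come round (or back) to where it started (distance of crank_grip from where it was at the start of the episode below 0.025 m and contact force between the fingers and crank_grip above 1 N).
At the end, for the whole second after the job is handed in: The drum's heavy side points straight down within 0.35 rad (20 degrees), the drum is still (under 0.1 rad/s), and the fingers still grip the crank handle (contact force over 3 N) (angle between ballast_c0's own z axis and vertical below 0.35 rad and contact force between the fingers and crank_grip above 3 N and velocity of joint drum between -0.1 and 0.1 rad/s); the arm keeps its last pose, push and grip.
It fails at once if the salt shaker is knocked away (moved over 40 mm) (distance of salt from where it was at the start of the episode above 0.04 m).
It fails at once if the lemon is knocked away (moved over 40 mm) (distance of lemon from where it was at the start of the episode above 0.04 m).
It fails at once if the mug is knocked away (moved over 40 mm) (distance of mug from where it was at the start of the episode above 0.04 m).
It fails at once if the opener is knocked away (moved over 40 mm) (distance of opener from where it was at the start of the episode above 0.04 m).
It also fails if it takes over 72 s, if anything falls off the work surface, if the arm or the gripper's body presses on something with over 40 N, if the wrist force passes 120 N, or if a joint passes its speed limit or range.

## Working session

There is one attempt and no reset: what is moved stays moved. The work goes in short steps, Python scripts to look and compute and a tool call to move; the robot and the scene stay as the last step left them, time stands still between calls to the robot, and variables do not carry over. Pictures are saved under pics/ and viewed, about 8 in all and at most 12, crops included, and the job is handed in when it is done.

Besides the shell and the picture viewer there is one more tool, called after "Emit:" by a JSON object that holds its "api" and its "payload", one argument or row to a line. jog_arm: Moves the arm, as the interface text tells. Its arguments: {"type":"object","properties":{"increments":{"type":"array","items":{"type":"array","items":{"type":"number","minimum":-1,"maximum":1}}}},"required":["increments"]}

```bash
mkdir -p pics; python3 - <<'E'
from plant import env, grab_frame
import cv2,numpy as np
s=env.state();print(s['t'],s['ee_pos'],np.round(s['tcp_rot'],2).tolist(),s['grip_width'],s['force'])
for n in("scene","top"):
    f=grab_frame(n);cv2.imwrite(f"pics/{n}0.png",f["img"]);print(n,f["fx"],f["fy"],f["cx"],f["cy"],np.round(f["extrinsics"],3).tolist(),f.keys())
E
```

```text
0.0 [ 245.65862676 -628.18536329  225.62456232] [[-0.36, 0.93, -0.0], [0.93, 0.36, 0.0], [0.0, -0.0, -1.0]] 87.57971988794004 [ 0.5890273  -0.73350785 -0.70831103]
scene 442.93098696548776 442.93098696548776 318.01256907548856 203.11823705375727 [[-0.75, -0.661, -0.004, 298.88], [0.308, -0.354, 0.883, -288.374], [-0.585, 0.661, 0.47, -931.03], [0.0, 0.0, 0.0, 1.0]] dict_keys(['img', 'fx', 'fy', 'cx', 'cy', 'extrinsics'])
top 506.0832384753727 506.0832384753727 317.8785731207056 197.84761152428422 [[-0.34, -0.94, 0.0, 87.393], [0.892, -0.322, 0.316, -522.183], [-0.297, 0.107, 0.949, -1559.049], [0.0, 0.0, 0.0, 1.0]] dict_keys(['img', 'fx', 'fy', 'cx', 'cy', 'extrinsics'])
```

View pics/scene0.png

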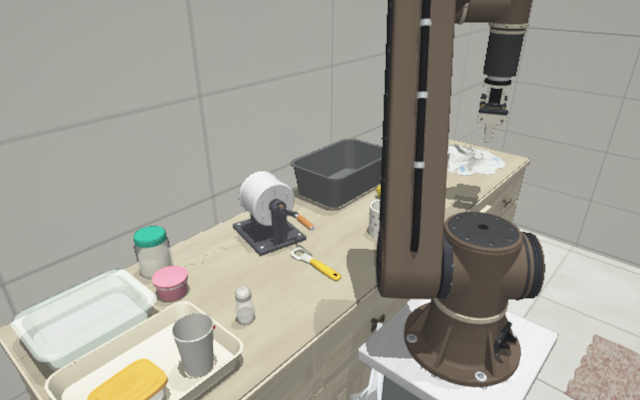

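View pics/top0.png

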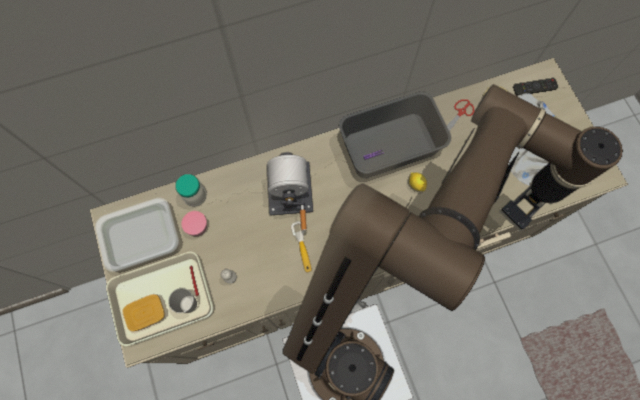

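The drum and stand are at about scene (268,205) and top (288,185). The brown crank handle is at about scene (303,221) and top (303,217), and the opener lies beside it at top (303,245). I'll segment the handle and triangulate it.

```bash
cat > h.py <<'E'
from plant import env, grab_frame
import cv2,numpy as np
def ray(f,u,v):
    E=np.array(f["extrinsics"]);R=E[:3,:3];c=-R.T@E[:3,3]
    d=R.T@np.array([(u-f["cx"])/f["fx"],-(v-f["cy"])/f["fy"],-1]);return c,d/np.linalg.norm(d)
def plane(f,u,v,z):
    c,d=ray(f,u,v);return c+d*(z-c[2])/d[2]
def tri(f,a,g,b):
    c1,d1=ray(f,*a);c2,d2=ray(g,*b)
    s,t=np.linalg.lstsq(np.c_[d1,-d2],c2-c1,rcond=None)[0]
    p,q=c1+s*d1,c2+t*d2;return (p+q)/2,np.linalg.norm(p-q)
def proj(f,p):
    E=np.array(f["extrinsics"]);q=E[:3,:3]@p+E[:3,3]
    return f["cx"]+f["fx"]*q[0]/-q[2], f["cy"]-f["fy"]*q[1]/-q[2]
def handle(f,box):
    x0,y0,x1,y1=box;h=cv2.cvtColor(f["img"],cv2.COLOR_BGR2HSV)
    m=cv2.inRange(h,(3,120,60),(16,255,255));k=np.zeros_like(m);k[y0:y1,x0:x1]=m[y0:y1,x0:x1]
    n,l,st,c=cv2.connectedComponentsWithStats(k)
    i=1+np.argmax(st[1:,4]);ys,xs=np.where(l==i)
    return cv2.minAreaRect(np.c_[xs,ys].astype(np.float32)),st[i],c[i]
E
python3 - <<'E'
from h import *
S,T=grab_frame("scene"),grab_frame("top")
for f,b in((S,(285,200,325,240)),(T,(290,198,315,235))): print(handle(f,b))
a=S["img"][160:290,220:350];b=T["img"][140:280,250:330]
cv2.imwrite("pics/c1.png",np.hstack([cv2.resize(a,(520,520),interpolation=2),cv2.resize(b,(280,520))]))
for p in [(270,215),(310,211)]:print(plane(T,*p,0))
E
```

```text
(((303.85369873046875, 221.1829376220703), (15.929723739624023, 5.15373420715332), 38.65980529785156), array([297, 216,  15,  12,  82], dtype=int32), array([304.        , 221.30487805]))
(((302.5, 219.5), (19.0, 5.0), 90.0), array([300, 210,   6,  20,  95], dtype=int32), array([302.70526316, 219.10526316]))
[544.7759877   68.42742176   0.        ]
[512.0899314  -63.68013839   0.        ]
```

View pics/c1.png

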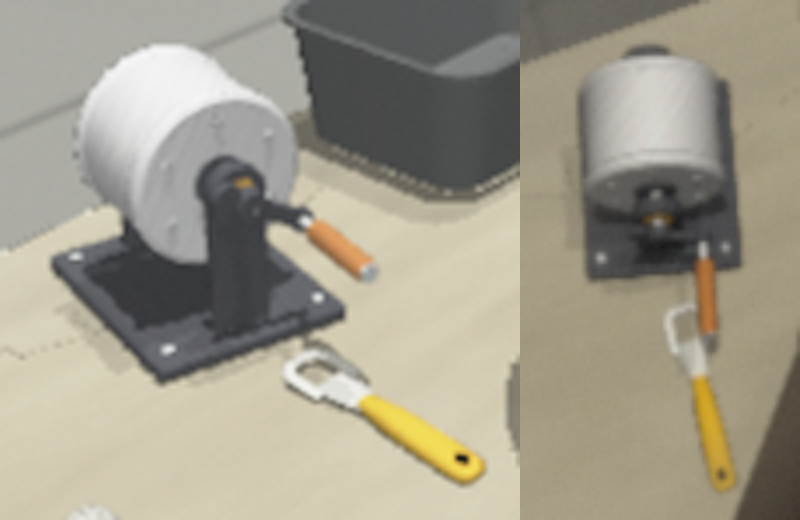

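The handle sits to the right of the axle and a little below it in the crop. The opener lies under the handle's end, and the mug is hidden behind the arm in both views.

```bash
python3 - <<'E'
from h import *
S,T=grab_frame("scene"),grab_frame("top")
H,e=tri(S,(303.9,221.2),T,(302.6,219.3));print("handle mid",H,e)
A=[tri(S,(220+304/4,160+222/4),T,(250+(703-520)/3.5,140+258/3.714)),tri(S,(220+365/4,160+272/4),T,(250+(711-520)/3.5,140+333/3.714))]
for a in A:print("end",a)
d=A[1][0]-A[0][0];print("dir yaw",np.degrees(np.arctan2(-d[1],-d[0])),np.linalg.norm(d),d[2])
for p in[(233.7,223.7),(260,255),(305.5,237.5)]:print("base S",plane(S,*p,10))
for p in[(270,214.7),(312.3,211.2)]:print("base T",plane(T,*p,10))
print("gold",tri(S,(220+244/4,160+183/4),T,(250+(657-520)/3.5,140+219/3.714)))
# opener extents by yellow
for f in(S,T):
    h=cv2.cvtColor(f["img"],cv2.COLOR_BGR2HSV);m=cv2.inRange(h,(20,150,100),(32,255,255))
    n,l,st,c=cv2.connectedComponentsWithStats(m)
    for i in range(1,n):
        if st[i,4]>25:print(st[i],c[i],plane(f,*c[i],10))
E
```

```text
handle mid [465.99828969 -22.75411824 100.50255662] 2.7016087917600906
end (array([499.04081126, -30.87287005, 101.47701634]), np.float64(8.146926938620048))
end (array([434.02716011, -17.36058539,  94.54413015]), np.float64(4.120536537958096))
dir yaw -11.74106722888466 66.76392426901722 -6.932886184230426
base S [724.17334553  16.07753243  10.        ]
base S [540.48346379  75.12736645  10.        ]
base S [507.62764024 -69.65047237  10.        ]
base T [542.6636906   68.17706597  10.        ]
base T [505.87561616 -69.85967765  10.        ]
gold (array([533.2967199 ,  -3.76793512, 131.18321147]), np.float64(0.43364827740634126))
[310 259  31  22 234] [325.11538462 269.72649573] [365.48482073   9.85155395  10.        ]
[410 173  16  18 234] [417.48290598 181.3974359 ] [ 483.77887696 -446.23023119   10.        ]
[299 242  12  30 168] [304.53571429 256.47619048] [368.57513849   6.23049366  10.        ]
[123 299  25  32 250] [133.744 313.756] [378.71490229 575.14723973  10.        ]
[141 303  15  14  71] [147.5915493  309.97183099] [375.3053826  531.15108986  10.        ]
```

Emit:
{"api": "jog_arm", "payload": {
  "increments": [
    [0.12,0.33,0.1,0,0,-0.03,1],
    [0.24,0.66,0.1,0,0,-0.05,1],
    [0.36,1.0,0.1,0,0,-0.065,1]
  ]
}}

```text
t: 0.55
ee_pos: [281.9, -528.0, 236.4]
tcp_rot: [[-0.264, 0.964, -0.0], [0.964, 0.264, -0.0], [-0.0, -0.0, -1.0]]
force: [-0.1, 0.1, 1.3]
grip_width: 87.8
```

Emit:
{"api": "jog_arm", "payload": {
  "increments": [
    [0.12,0.33,0,0,0,-0.03,1],
    [0.24,0.66,0,0,0,-0.05,1],
    [0.36,1.0,0,0,0,-0.065,1]
  ]
}}

```text
t: 0.8
ee_pos: [318.0, -427.2, 236.6]
tcp_rot: [[-0.166, 0.986, 0.0], [0.986, 0.166, -0.0], [-0.0, 0.0, -1.0]]
force: [1.1, -0.5, 0.8]
grip_width: 87.4
```

Emit:
{"api": "jog_arm", "payload": {
  "increments": [
    [0.12,0.33,0,0,0,-0.03,1],
    [0.24,0.66,0,0,0,-0.05,1],
    [0.36,1.0,0,0,0,-0.065,1]
  ]
}}

```text
t: 1.05
ee_pos: [354.0, -327.1, 236.8]
tcp_rot: [[-0.064, 0.998, 0.001], [0.998, 0.064, -0.0], [-0.0, 0.001, -1.0]]
force: [0.7, -0.5, 0.4]
grip_width: 87.6
```

Emit:
{"api": "jog_arm", "payload": {
  "increments": [
    [0.12,0.33,0,0,0,-0.03,1],
    [0.24,0.66,0,0,0,-0.05,1],
    [0.36,1.0,0,0,0,-0.065,1]
  ]
}}

```text
t: 1.3
ee_pos: [390.0, -227.1, 236.9]
tcp_rot: [[0.038, 0.999, 0.001], [0.999, -0.038, -0.0], [-0.0, 0.001, -1.0]]
force: [1.3, -0.5, -0.3]
grip_width: 87.7
```

Emit:
{"api": "jog_arm", "payload": {
  "increments": [
    [0.12,0.33,0,0,0,-0.03,1],
    [0.24,0.66,0,0,0,-0.05,1],
    [0.36,1.0,0,0,0,-0.065,1],
    [0.36,1.0,0,0,0,-0.065,1],
    [0.36,1.0,0,0,0,-0.065,1]
  ]
}}

```text
t: 1.72
ee_pos: [426.4, -126.9, 236.7]
tcp_rot: [[0.133, 0.991, 0.0], [0.991, -0.133, 0.0], [0.0, 0.0, -1.0]]
force: [0.1, -0.9, -0.4]
grip_width: 87.8
```

```bash
python3 - <<'E'
from h import *
S,T=grab_frame("scene"),grab_frame("top")
a=S["img"][150:290,220:420];b=T["img"][130:290,250:450]
cv2.imwrite("pics/c2.png",np.vstack([cv2.resize(a,None,fx=2,fy=2,interpolation=2),cv2.resize(b,None,fx=2,fy=2)])[:600])
cv2.imwrite("pics/c3.png",np.hstack([cv2.resize(a,(400,280)),cv2.resize(b,(400,280))]))
E
```

```text
(no output)
```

View pics/c2.png

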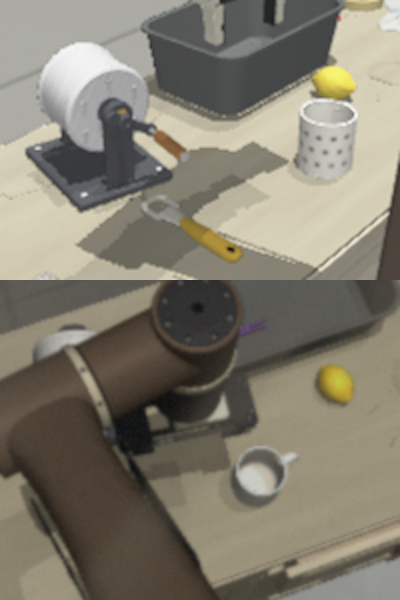

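The mug is at about top (381,227), roughly 220 mm to the right of the handle, and the lemon is beyond it, so both are clear of the work. Next I refine the handle direction from the first frames.

```bash
python3 - <<'E'
from h import *
for n,b in(("scene",(285,200,325,240)),("top",(290,198,315,235))):
    f=grab_frame(n);f["img"]=cv2.imread(f"pics/{n}0.png")
    h=cv2.cvtColor(f["img"],cv2.COLOR_BGR2HSV);x0,y0,x1,y1=b
    m=np.zeros(h.shape[:2],np.uint8);m[y0:y1,x0:x1]=cv2.inRange(h,(3,100,50),(18,255,255))[y0:y1,x0:x1]
    ys,xs=np.where(m);P=np.c_[xs,ys].astype(np.float32)
    vx,vy,cx,cy=cv2.fitLine(P,cv2.DIST_L2,0,.01,.01).ravel()
    t=(P-[cx,cy])@[vx,vy];a,c=[plane(f,cx+vx*k,cy+vy*k,100) for k in(t.min()-.5,t.max()+.5)]
    d=c-a
    if d[0]<0:d=-d
    print(n,len(xs),(cx,cy),a,c,np.linalg.norm(d),"yaw",np.degrees(np.arctan2(d[1],d[0])))
    if n=="scene":print("mug",plane(f,220+328/2,150+115/2,91))
    else:print("mug",plane(f,381,226,91))
E
```

```text
scene 92 (np.float32(304.01086), np.float32(221.39131)) [500.66545787 -31.15780789 100.        ] [435.60030191 -14.06864471 100.        ] 67.27194079945899 yaw -14.716179157288794
mug [ 359.49058804 -239.51041832   91.        ]
top 110 (np.float32(302.55453), np.float32(218.4909)) [542.44372389 -35.90117182 100.        ] [432.2762636  -18.87210278 100.        ] 111.47582024138866 yaw -8.786918458890947
mug [ 362.0710208  -251.02748095   91.        ]
```

Emit:
{"api": "jog_arm", "payload": {
  "increments": [
    [0.1,0.33,0,0,0,-0.03,1],
    [0.2,0.66,0,0,0,-0.05,1],
    [0.3,1.0,0,0,0,-0.065,1],
    [0.3,1.0,0,0,0,-0.065,1],
    [0.3,1.0,0,0,0,-0.065,1]
  ]
}}

```text
t: 2.33
ee_pos: [456.1, -28.3, 236.4]
tcp_rot: [[0.237, 0.972, -0.0], [0.972, -0.237, -0.0], [-0.0, -0.0, -1.0]]
force: [-0.0, -0.3, -0.0]
grip_width: 87.5
```

Emit:
{"api": "jog_arm", "payload": {
  "increments": [
    [0,0.08,-0.3,0,0,0,1],
    [0,0.08,-0.6,0,0,0,1],
    [0,0.08,-0.9,0,0,0,1],
    [0,0.08,-0.9,0,0,0,1]
  ]
}}

```text
t: 2.67
ee_pos: [451.9, -22.8, 141.8]
tcp_rot: [[0.24, 0.971, -0.008], [0.971, -0.24, -0.002], [-0.004, -0.008, -1.0]]
force: [-2.0, -0.6, 0.0]
grip_width: 87.6
```

Emit:
{"api": "jog_arm", "payload": {
  "increments": [
    [0,0,-0.2,0,0,0,1],
    [0,0,-0.4,0,0,0,1],
    [0,0,-0.55,0,0,0,1],
    [0,0,-0.65,0,0,0,1],
    [0,0,-0.65,0,0,0,1],
    [0,0,-0.65,0,0,0,1]
  ]
}}

```text
t: 3.17
ee_pos: [456.2, -21.5, 82.5]
tcp_rot: [[0.238, 0.971, 0.0], [0.971, -0.238, -0.0], [-0.0, 0.0, -1.0]]
force: [0.4, 0.0, 0.6]
grip_width: 87.8
```

```bash
python3 - <<'E'
from h import *
S=grab_frame("scene");a=S["img"][170:270,240:370]
cv2.imwrite("pics/c4.png",cv2.resize(a,None,fx=5,fy=5,interpolation=2))
E
```

```text
(no output)
```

View pics/c4.png

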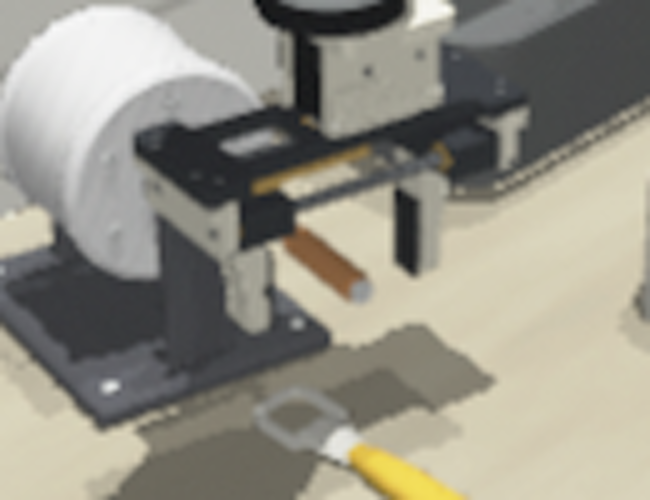

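The handle lies between the open fingers, roughly central, with its outer end at crop (360,290). The fingers are clear of the stand and the opener, so I close.

Emit:
{"api": "jog_arm", "payload": {
  "increments": [
    [0,0,0,0,0,0,-0.2],
    [0,0,0,0,0,0,-0.5],
    [0,0,0,0,0,0,-0.8],
    [0,0,0,0,0,0,-1],
    [0,0,0,0,0,0,-1],
    [0,0,0,0,0,0,-1],
    [0,0,0,0,0,0,-1],
    [0,0,0,0,0,0,-1]
  ]
}}

```text
t: 3.88
ee_pos: [455.8, -20.6, 81.5]
tcp_rot: [[0.237, 0.971, -0.0], [0.971, -0.237, -0.0], [-0.0, -0.0, -1.0]]
force: [0.2, 1.7, -0.2]
grip_width: 40.2
```

Emit:
{"api": "jog_arm", "payload": {
  "increments": [
    [0,0,0,0,0,0,-1],
    [0,0,0,0,0,0,-1],
    [0,0,0,0,0,0,-1],
    [0,0,0,0,0,0,-1]
  ]
}}

```text
t: 4.22
ee_pos: [455.6, -21.1, 81.4]
tcp_rot: [[0.237, 0.971, -0.001], [0.971, -0.237, -0.001], [-0.001, -0.0, -1.0]]
force: [0.8, -3.6, -2.1]
grip_width: 16.8
```

```bash
cat > plan.py <<'E'
import numpy as np,sys
t0,t1,n,k=float(sys.argv[1]),float(sys.argv[2]),int(sys.argv[3]),int(sys.argv[4])  # from,to,calls,rows per call
R=.45;v=(.237,.971);P=lambda t:np.array([-R*np.sin(t)*v[0],-R*np.sin(t)*v[1],R*np.cos(t)])
g=np.linspace(t0,t1,n*k+1);base=P(t0)
c=base.copy()
for i in range(n):
    rows=[]
    for j in range(k):
        d=np.round(P(g[i*k+j+1])-c,3);rows.append("[%g,%g,%g,0,0,0,-1]"%tuple(d))
    c=c+d;print("%.2f"%g[(i+1)*k],"["+",".join(rows)+"]")
E
python3 plan.py 2.02 1.72 1 6; echo; python3 plan.py 1.72 -4.28 20 3
```

```text
1.72 [[-0.002,-0.009,0.021,0,0,0,-1],[-0.004,-0.017,0.041,0,0,0,-1],[-0.006,-0.024,0.063,0,0,0,-1],[-0.007,-0.03,0.084,0,0,0,-1],[-0.008,-0.035,0.106,0,0,0,-1],[-0.009,-0.038,0.129,0,0,0,-1]]

1.42 [[-0.001,-0.004,0.045,0,0,0,-1],[-0.001,-0.004,0.09,0,0,0,-1],[0,0,0.134,0,0,0,-1]]
1.12 [[0.002,0.009,0.045,0,0,0,-1],[0.005,0.022,0.088,0,0,0,-1],[0.009,0.039,0.129,0,0,0,-1]]
0.82 [[0.006,0.021,0.039,0,0,0,-1],[0.012,0.045,0.077,0,0,0,-1],[0.018,0.074,0.111,0,0,0,-1]]
0.52 [[0.008,0.031,0.031,0,0,0,-1],[0.016,0.065,0.059,0,0,0,-1],[0.025,0.102,0.083,0,0,0,-1]]
0.22 [[0.01,0.039,0.021,0,0,0,-1],[0.02,0.08,0.037,0,0,0,-1],[0.03,0.122,0.049,0,0,0,-1]]
-0.08 [[0.011,0.043,0.008,0,0,0,-1],[0.021,0.086,0.011,0,0,0,-1],[0.032,0.13,0.009,0,0,0,-1]]
-0.38 [[0.011,0.043,-0.005,0,0,0,-1],[0.021,0.086,-0.016,0,0,0,-1],[0.031,0.127,-0.03,0,0,0,-1]]
-0.68 [[0.01,0.04,-0.019,0,0,0,-1],[0.019,0.078,-0.042,0,0,0,-1],[0.028,0.113,-0.068,0,0,0,-1]]
-0.98 [[0.007,0.032,-0.03,0,0,0,-1],[0.015,0.062,-0.063,0,0,0,-1],[0.021,0.088,-0.099,0,0,0,-1]]
-1.28 [[0.006,0.022,-0.039,0,0,0,-1],[0.01,0.041,-0.08,0,0,0,-
[... 348 characters left out ...]
.007,-0.026,-0.035,0,0,0,-1],[-0.014,-0.056,-0.068,0,0,0,-1],[-0.022,-0.089,-0.097,0,0,0,-1]]
-2.78 [[-0.009,-0.036,-0.026,0,0,0,-1],[-0.018,-0.074,-0.048,0,0,0,-1],[-0.028,-0.114,-0.066,0,0,0,-1]]
-3.08 [[-0.01,-0.042,-0.014,0,0,0,-1],[-0.02,-0.085,-0.023,0,0,0,-1],[-0.031,-0.128,-0.028,0,0,0,-1]]
-3.38 [[-0.011,-0.044,-0.001,0,0,0,-1],[-0.021,-0.087,0.003,0,0,0,-1],[-0.032,-0.13,0.012,0,0,0,-1]]
-3.68 [[-0.01,-0.042,0.012,0,0,0,-1],[-0.02,-0.082,0.029,0,0,0,-1],[-0.029,-0.121,0.051,0,0,0,-1]]
-3.98 [[-0.009,-0.036,0.025,0,0,0,-1],[-0.017,-0.07,0.053,0,0,0,-1],[-0.025,-0.101,0.085,0,0,0,-1]]
-4.28 [[-0.007,-0.027,0.035,0,0,0,-1],[-0.012,-0.051,0.072,0,0,0,-1],[-0.017,-0.072,0.112,0,0,0,-1]]
```

Emit:
{"api": "jog_arm", "payload": {
  "increments": [
    [-0.002,-0.009,0.021,0,0,0,-1],
    [-0.004,-0.017,0.041,0,0,0,-1],
    [-0.006,-0.024,0.063,0,0,0,-1],
    [-0.007,-0.03,0.084,0,0,0,-1],
    [-0.008,-0.035,0.106,0,0,0,-1],
    [-0.009,-0.038,0.129,0,0,0,-1]
  ]
}}

```text
t: 4.72
ee_pos: [454.2, -25.7, 93.8]
tcp_rot: [[0.238, 0.971, -0.002], [0.971, -0.238, -0.002], [-0.002, -0.001, -1.0]]
force: [5.7, -10.9, -10.4]
grip_width: 17.1
```

Emit:
{"api": "jog_arm", "payload": {
  "increments": [
    [-0.001,-0.004,0.045,0,0,0,-1],
    [-0.001,-0.004,0.09,0,0,0,-1],
    [0,0,0.134,0,0,0,-1]
  ]
}}

```text
t: 4.97
ee_pos: [453.9, -26.7, 107.3]
tcp_rot: [[0.238, 0.971, -0.003], [0.971, -0.238, -0.003], [-0.004, -0.002, -1.0]]
force: [5.1, -15.9, -8.6]
grip_width: 17.1
```

Emit:
{"api": "jog_arm", "payload": {
  "increments": [
    [0.002,0.009,0.045,0,0,0,-1],
    [0.005,0.022,0.088,0,0,0,-1],
    [0.009,0.039,0.129,0,0,0,-1]
  ]
}}

```text
t: 5.22
ee_pos: [454.7, -23.7, 120.7]
tcp_rot: [[0.238, 0.971, -0.003], [0.971, -0.238, -0.005], [-0.006, -0.002, -1.0]]
force: [4.3, -21.2, -3.8]
grip_width: 17.2
```

Emit:
{"api": "jog_arm", "payload": {
  "increments": [
    [0,-0.02,0,0,0,0,-1],
    [0,-0.039,0,0,0,0,-1],
    [0,-0.039,0,0,0,0,-1]
  ]
}}

```text
t: 5.47
ee_pos: [454.8, -24.3, 120.4]
tcp_rot: [[0.238, 0.971, -0.001], [0.971, -0.238, 0.001], [0.001, -0.002, -1.0]]
force: [-3.8, 1.5, 0.8]
grip_width: 16.9
```

```bash
python3 plan.py 1.19 -4.21 18 3
```

```text
0.89 [[0.004,0.018,0.041,0,0,0,-1],[0.01,0.04,0.08,0,0,0,-1],[0.016,0.066,0.116,0,0,0,-1]]
0.59 [[0.007,0.029,0.033,0,0,0,-1],[0.015,0.062,0.064,0,0,0,-1],[0.024,0.097,0.091,0,0,0,-1]]
0.29 [[0.009,0.037,0.023,0,0,0,-1],[0.018,0.077,0.042,0,0,0,-1],[0.029,0.118,0.057,0,0,0,-1]]
-0.01 [[0.01,0.042,0.011,0,0,0,-1],[0.02,0.085,0.017,0,0,0,-1],[0.031,0.129,0.019,0,0,0,-1]]
-0.31 [[0.011,0.044,-0.003,0,0,0,-1],[0.021,0.087,-0.01,0,0,0,-1],[0.032,0.129,-0.022,0,0,0,-1]]
-0.61 [[0.01,0.041,-0.016,0,0,0,-1],[0.019,0.08,-0.036,0,0,0,-1],[0.028,0.117,-0.059,0,0,0,-1]]
-0.91 [[0.009,0.034,-0.028,0,0,0,-1],[0.016,0.066,-0.059,0,0,0,-1],[0.023,0.095,-0.093,0,0,0,-1]]
-1.21 [[0.006,0.025,-0.037,0,0,0,-1],[0.012,0.046,-0.076,0,0,0,-1],[0.016,0.063,-0.117,0,0,0,-1]]
-1.51 [[0.003,0.014,-0.043,0,0,0,-1],[0.005,0.023,-0.087,0,0,0,-1],[0.006,0.028,-0.132,0,0,0,-1]]
-1.81 [[0.001,0,-0.045,0,0,0,-1],[-0,-0.004,-0.09,0,0,0,-1],[-0.002,-0.012,-0.134,0,0,0,-1]]
-2.11 [[-0.003,-0.012,-0.043,0,0,0,-1],[-0.007,-0.029,-0.085,0,0,0,-1],[-0.012,-0.049,-0.124,0,0,0,-1]]
-2.41 [[-0.006,-0.025,-0.038,0,0,0,-1],[-0.013,-0.052,-0.072,0,0,0,-1],[-0.021,-0.083,-0.104,0,0,0,-1]]
-2.71 [[-0.008,-0.034,-0.028,0,0,0,-1],[-0.017,-0.071,-0.053,0,0,0,-1],[-0.026,-0.11,-0.074,0,0,0,-1]]
-3.01 [[-0.01,-0.04,-0.017,0,0,0,-1],[-0.021,-0.082,-0.029,0,0,0,-1],[-0.031,-0.125,-0.037,0,0,0,-1]]
-3.31 [[-0.011,-0.044,-0.004,0,0,0,-1],[-0.021,-0.087,-0.003,0,0,0,-1],[-0.032,-0.131,0.002,0,0,0,-1]]
-3.61 [[-0.01,-0.042,0.01,0,0,0,-1],[-0.02,-0.084,0.024,0,0,0,-1],[-0.03,-0.124,0.042,0,0,0,-1]]
-3.91 [[-0.009,-0.038,0.023,0,0,0,-1],[-0.018,-0.073,0.049,0,0,0,-1],[-0.026,-0.106,0.078,0,0,0,-1]]
-4.21 [[-0.007,-0.03,0.033,0,0,0,-1],[-0.014,-0.056,0.069,0,0,0,-1],[-0.019,-0.079,0.107,0,0,0,-1]]
```

Emit:
{"api": "jog_arm", "payload": {
  "increments": [
    [0.004,0.018,0.041,0,0,0,-1],
    [0.01,0.04,0.08,0,0,0,-1],
    [0.016,0.066,0.116,0,0,0,-1]
  ]
}}

```text
t: 5.72
ee_pos: [456.4, -18.1, 131.9]
tcp_rot: [[0.238, 0.971, -0.002], [0.971, -0.238, -0.001], [-0.001, -0.002, -1.0]]
force: [0.0, -3.2, -10.6]
grip_width: 17.2
```

Emit:
{"api": "jog_arm", "payload": {
  "increments": [
    [0.007,0.029,0.033,0,0,0,-1],
    [0.015,0.062,0.064,0,0,0,-1],
    [0.024,0.097,0.091,0,0,0,-1]
  ]
}}

```text
t: 5.97
ee_pos: [459.1, -8.2, 141.5]
tcp_rot: [[0.238, 0.971, -0.002], [0.971, -0.238, -0.001], [-0.001, -0.001, -1.0]]
force: [-1.1, -5.1, -10.0]
grip_width: 17.1
```

Emit:
{"api": "jog_arm", "payload": {
  "increments": [
    [0.009,0.037,0.023,0,0,0,-1],
    [0.018,0.077,0.042,0,0,0,-1],
    [0.029,0.118,0.057,0,0,0,-1]
  ]
}}

```text
t: 6.22
ee_pos: [462.2, 3.4, 147.3]
tcp_rot: [[0.237, 0.971, -0.001], [0.971, -0.237, -0.001], [-0.001, -0.001, -1.0]]
force: [0.1, -7.7, -9.0]
grip_width: 16.8
```

Emit:
{"api": "jog_arm", "payload": {
  "increments": [
    [0.01,0.042,0.011,0,0,0,-1],
    [0.02,0.085,0.017,0,0,0,-1],
    [0.031,0.129,0.019,0,0,0,-1]
  ]
}}

```text
t: 6.47
ee_pos: [465.7, 16.1, 149.4]
tcp_rot: [[0.237, 0.971, -0.001], [0.971, -0.237, -0.002], [-0.002, -0.0, -1.0]]
force: [0.3, -9.3, -9.1]
grip_width: 17.2
```

Emit:
{"api": "jog_arm", "payload": {
  "increments": [
    [0.011,0.044,-0.003,0,0,0,-1],
    [0.021,0.087,-0.01,0,0,0,-1],
    [0.032,0.129,-0.022,0,0,0,-1]
  ]
}}

```text
t: 6.72
ee_pos: [469.1, 28.9, 147.4]
tcp_rot: [[0.237, 0.971, -0.0], [0.971, -0.237, -0.002], [-0.002, 0.0, -1.0]]
force: [0.1, -10.0, -5.2]
grip_width: 16.9
```

Emit:
{"api": "jog_arm", "payload": {
  "increments": [
    [0.01,0.041,-0.016,0,0,0,-1],
    [0.019,0.08,-0.036,0,0,0,-1],
    [0.028,0.117,-0.059,0,0,0,-1]
  ]
}}

```text
t: 6.97
ee_pos: [472.2, 40.5, 141.8]
tcp_rot: [[0.237, 0.972, 0.001], [0.972, -0.237, -0.002], [-0.002, 0.001, -1.0]]
force: [0.8, -10.3, -4.5]
grip_width: 17.0
```

Emit:
{"api": "jog_arm", "payload": {
  "increments": [
    [0.009,0.034,-0.028,0,0,0,-1],
    [0.016,0.066,-0.059,0,0,0,-1],
    [0.023,0.095,-0.093,0,0,0,-1]
  ]
}}

```text
t: 7.22
ee_pos: [474.8, 50.2, 132.7]
tcp_rot: [[0.237, 0.972, 0.001], [0.972, -0.237, -0.002], [-0.001, 0.001, -1.0]]
force: [1.6, -10.4, -1.4]
grip_width: 17.0
```

Emit:
{"api": "jog_arm", "payload": {
  "increments": [
    [0.006,0.025,-0.037,0,0,0,-1],
    [0.012,0.046,-0.076,0,0,0,-1],
    [0.016,0.063,-0.117,0,0,0,-1]
  ]
}}

```text
t: 7.47
ee_pos: [476.6, 56.7, 121.1]
tcp_rot: [[0.237, 0.972, 0.002], [0.972, -0.237, -0.001], [-0.001, 0.002, -1.0]]
force: [0.6, -8.3, 0.6]
grip_width: 16.9
```

Emit:
{"api": "jog_arm", "payload": {
  "increments": [
    [0.003,0.014,-0.043,0,0,0,-1],
    [0.005,0.023,-0.087,0,0,0,-1],
    [0.006,0.028,-0.132,0,0,0,-1]
  ]
}}

```text
t: 7.72
ee_pos: [477.4, 59.7, 108.0]
tcp_rot: [[0.237, 0.972, 0.002], [0.972, -0.237, -0.001], [-0.0, 0.002, -1.0]]
force: [-0.3, -7.4, 1.6]
grip_width: 17.5
```

Emit:
{"api": "jog_arm", "payload": {
  "increments": [
    [0.001,0,-0.045,0,0,0,-1],
    [0,-0.004,-0.09,0,0,0,-1],
    [-0.002,-0.012,-0.134,0,0,0,-1]
  ]
}}

```text
t: 7.97
ee_pos: [477.3, 58.9, 94.7]
tcp_rot: [[0.237, 0.972, 0.002], [0.972, -0.237, -0.0], [0.0, 0.002, -1.0]]
force: [-1.4, -5.3, 2.7]
grip_width: 16.6
```

Emit:
{"api": "jog_arm", "payload": {
  "increments": [
    [-0.003,-0.012,-0.043,0,0,0,-1],
    [-0.007,-0.029,-0.085,0,0,0,-1],
    [-0.012,-0.049,-0.124,0,0,0,-1]
  ]
}}

```text
t: 8.22
ee_pos: [476.0, 54.1, 81.7]
tcp_rot: [[0.237, 0.972, 0.002], [0.972, -0.237, 0.001], [0.001, 0.002, -1.0]]
force: [-0.5, -5.2, 3.8]
grip_width: 16.9
```

Emit:
{"api": "jog_arm", "payload": {
  "increments": [
    [-0.006,-0.025,-0.038,0,0,0,-1],
    [-0.013,-0.052,-0.072,0,0,0,-1],
    [-0.021,-0.083,-0.104,0,0,0,-1]
  ]
}}

```text
t: 8.47
ee_pos: [473.6, 45.6, 70.7]
tcp_rot: [[0.237, 0.971, 0.002], [0.971, -0.237, 0.001], [0.001, 0.001, -1.0]]
force: [-0.2, -4.0, 5.1]
grip_width: 17.2
```

Emit:
{"api": "jog_arm", "payload": {
  "increments": [
    [-0.008,-0.034,-0.028,0,0,0,-1],
    [-0.017,-0.071,-0.053,0,0,0,-1],
    [-0.026,-0.11,-0.074,0,0,0,-1]
  ]
}}

```text
t: 8.72
ee_pos: [470.6, 34.4, 63.1]
tcp_rot: [[0.237, 0.971, 0.001], [0.971, -0.237, 0.001], [0.001, 0.001, -1.0]]
force: [-0.6, -1.1, 5.7]
grip_width: 17.3
```

Emit:
{"api": "jog_arm", "payload": {
  "increments": [
    [-0.01,-0.04,-0.017,0,0,0,-1],
    [-0.021,-0.082,-0.029,0,0,0,-1],
    [-0.031,-0.125,-0.037,0,0,0,-1]
  ]
}}

```text
t: 8.97
ee_pos: [467.3, 22.0, 59.4]
tcp_rot: [[0.238, 0.971, 0.001], [0.971, -0.238, 0.001], [0.001, 0.001, -1.0]]
force: [-2.2, 2.2, 6.5]
grip_width: 17.0
```

Emit:
{"api": "jog_arm", "payload": {
  "increments": [
    [-0.011,-0.044,-0.004,0,0,0,-1],
    [-0.021,-0.087,-0.003,0,0,0,-1],
    [-0.032,-0.131,0.002,0,0,0,-1]
  ]
}}

```text
t: 9.22
ee_pos: [463.9, 9.2, 59.6]
tcp_rot: [[0.238, 0.971, 0.001], [0.971, -0.238, 0.001], [0.001, 0.0, -1.0]]
force: [-3.1, 5.7, 5.6]
grip_width: 17.1
```

Emit:
{"api": "jog_arm", "payload": {
  "increments": [
    [-0.01,-0.042,0.01,0,0,0,-1],
    [-0.02,-0.084,0.024,0,0,0,-1],
    [-0.03,-0.124,0.042,0,0,0,-1]
  ]
}}

```text
t: 9.47
ee_pos: [460.7, -2.9, 63.6]
tcp_rot: [[0.238, 0.971, 0.0], [0.971, -0.238, 0.002], [0.002, -0.0, -1.0]]
force: [-3.4, 7.8, 3.5]
grip_width: 16.8
```

Emit:
{"api": "jog_arm", "payload": {
  "increments": [
    [-0.009,-0.038,0.023,0,0,0,-1],
    [-0.018,-0.073,0.049,0,0,0,-1],
    [-0.026,-0.106,0.078,0,0,0,-1]
  ]
}}

```text
t: 9.72
ee_pos: [457.9, -13.4, 71.1]
tcp_rot: [[0.238, 0.971, -0.0], [0.971, -0.238, 0.002], [0.002, -0.001, -1.0]]
force: [-2.2, 8.8, -1.3]
grip_width: 17.2
```

Emit:
{"api": "jog_arm", "payload": {
  "increments": [
    [-0.007,-0.03,0.033,0,0,0,-1],
    [-0.014,-0.056,0.069,0,0,0,-1],
    [-0.019,-0.079,0.107,0,0,0,-1]
  ]
}}

```text
t: 9.97
ee_pos: [455.6, -21.4, 81.5]
tcp_rot: [[0.238, 0.971, -0.001], [0.971, -0.238, 0.002], [0.001, -0.001, -1.0]]
force: [-1.3, 7.3, -4.3]
grip_width: 17.2
```

```bash
cat > fit.py <<'E'
import numpy as np
D=np.array([[456.4,-18.1,131.9,0,-3.2,-10.6],[459.1,-8.2,141.5,-1.1,-5.1,-10],[462.2,3.4,147.3,.1,-7.7,-9],[465.7,16.1,149.4,.3,-9.3,-9.1],[469.1,28.9,147.4,.1,-10,-5.2],[472.2,40.5,141.8,.8,-10.3,-4.5],[474.8,50.2,132.7,1.6,-10.4,-1.4],[476.6,56.7,121.1,.6,-8.3,.6],[477.4,59.7,108,-.3,-7.4,1.6],[477.3,58.9,94.7,-1.4,-5.3,2.7],[476,54.1,81.7,-.5,-5.2,3.8],[473.6,45.6,70.7,-.2,-4,5.1],[470.6,34.4,63.1,-.6,-1.1,5.7],[467.3,22,59.4,-2.2,2.2,6.5],[463.9,9.2,59.6,-3.1,5.7,5.6],[460.7,-2.9,63.6,-3.4,7.8,3.5],[457.9,-13.4,71.1,-2.2,8.8,-1.3],[455.6,-21.4,81.5,-1.3,7.3,-4.3]])
v=np.array([.2375,.9714]);L=D[:,:2]@v;z=D[:,2]
s=np.linalg.lstsq(np.c_[2*L,2*z,np.ones(len(L))],L**2+z**2,rcond=None)[0]
print("centre",s[:2],"r",np.sqrt(s[2]+s[0]**2+s[1]**2))
th=np.arctan2(-(L-s[0]),z-s[1]);FL=D[:,3:5]@v
Ft=-np.cos(th)*FL-np.sin(th)*D[:,5];Fr=-np.sin(th)*FL+np.cos(th)*D[:,5]
X=np.c_[np.ones(len(th)),np.sin(th),np.cos(th)]
c=np.linalg.lstsq(X,Ft,rcond=None)[0];a=np.arctan2(c[2],c[1])
print(c,"amp",np.hypot(c[1],c[2]),"alpha",a,"rms",(Ft-X@c).std())
print(np.round(np.c_[th,Ft,X@c,Fr],2))
print("theta for heavy down",(np.pi-a+np.pi)%(2*np.pi)-np.pi,"now",th[-1])
E
python3 fit.py
```

```text
centre [126.44430535 104.18286968] r 45.156554689503736
[5.72725983 3.77040062 2.9789715 ] amp 4.805225494564612 alpha 0.668671540266802 rms 0.3227396266929031
[[ 0.91 10.28 10.53 -4.05]
 [ 0.6   9.94 10.31 -5.34]
 [ 0.3   9.79  9.69 -6.39]
 [ 0.    9.    8.72 -9.06]
 [-0.29  7.77  7.49 -7.78]
 [-0.59  5.68  6.12 -9.19]
 [-0.89  5.05  4.68 -8.43]
 [-1.19  3.53  3.35 -7.12]
 [-1.49  2.21  2.22 -7.1 ]
 [-1.78  1.49  1.42 -5.93]
 [-2.09  0.72  0.97 -6.38]
 [-2.41  0.51  0.99 -6.42]
 [-2.71  1.26  1.45 -5.69]
 [-3.01  2.45  2.28 -6.23]
 [ 2.98  3.83  3.4  -6.3 ]
 [ 2.69  4.54  4.71 -6.12]
 [ 2.39  6.77  6.11 -4.51]
 [ 2.1   7.13  7.49 -3.7 ]]
theta for heavy down 2.4729211133229914 now 2.0972818597089677
```

The fit is clean: friction 5.7 N and imbalance 4.8 N at the handle, both matching the stated figures. The heavy side is down at θ ≈ 2.47, and the handle is now back at its start (θ ≈ 2.10).

```bash
python3 plan.py 2.07 2.48 1 5
```

```text
2.48 [[0.004,0.018,-0.032,0,0,0,-1],[0.01,0.039,-0.062,0,0,0,-1],[0.015,0.062,-0.09,0,0,0,-1],[0.021,0.088,-0.116,0,0,0,-1],[0.028,0.115,-0.14,0,0,0,-1]]
```

Emit:
{"api": "jog_arm", "payload": {
  "increments": [
    [0,0,0,0,0,0,-1],
    [0,0,0,0,0,0,-1],
    [0.004,0.018,-0.032,0,0,0,-1],
    [0.01,0.039,-0.062,0,0,0,-1],
    [0.015,0.062,-0.09,0,0,0,-1],
    [0.021,0.088,-0.116,0,0,0,-1],
    [0.028,0.115,-0.14,0,0,0,-1],
    [0.028,0.115,-0.14,0,0,0,-1],
    [0.028,0.115,-0.14,0,0,0,-1],
    [0.028,0.115,-0.14,0,0,0,-1]
  ]
}}

```text
t: 10.8
ee_pos: [458.8, -9.9, 68.0]
tcp_rot: [[0.238, 0.971, -0.0], [0.971, -0.238, 0.001], [0.001, -0.001, -1.0]]
force: [-3.2, 6.2, 4.6]
grip_width: 17.2
```

```bash
python3 - <<'E'
from h import *
s=env.state();p=s["ee_pos"];print(p,s["force"],s["grip_width"],np.abs(s["joint_velocities"]).max())
print("theta",np.arctan2(-(p[:2]@[.2375,.9714]-126.44),p[2]-104.18))
S=grab_frame("scene");print(S["img"].shape)
cv2.imwrite("pics/c5.png",cv2.resize(S["img"][170:290,220:420],None,fx=4,fy=4,interpolation=2))
E
```

```text
[458.80469048  -9.89881753  68.03470288] [-3.22440365  6.20474334  4.6342578 ] 17.165382047710597 0.002689884842023241
theta 2.498434701533639
(400, 640, 3)
```

View pics/c5.png

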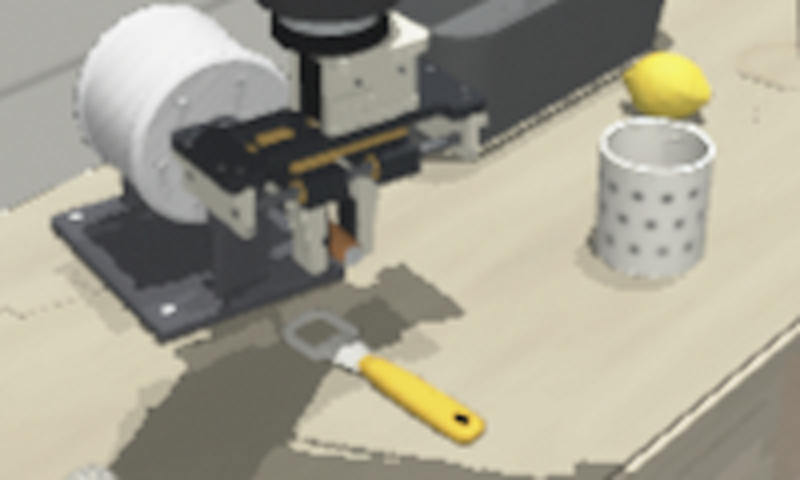

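The handle is still gripped, with its end showing between the fingers at crop (345,250). The opener, mug and lemon have not moved, and θ = 2.50 against the 2.47 target. I'm handing in.

```bash
python3 -c "
from plant import env
print(env.hand_in());s=env.state();print(s['t'],s['ee_pos'],s['grip_width'])"
```

```text
the job is handed in; nothing more can be done
None
the job is handed in; nothing more can be done
```

I gripped the crank handle and carried the drum one full turn back to its start. I then turned it until the heavy side pointed down and handed in after about 11 s of robot time. No verdict is reported.

- **Heavy side:** the pull around the turn fitted a sine with 0.3 N rms error. It gave 5.7 N friction and 4.8 N imbalance at the handle, in line with the 5.5 N and 4–5.4 N stated. That puts the heavy side straight down at θ ≈ 2.47.
- **Final hold:** the handle is at θ ≈ 2.50, about 0.03 rad off the estimate against the 0.35 rad allowed. The arm was still (joint speeds under 0.003 rad/s), and the fingers were closed on the handle at 17.2 mm.
- **Things around it:** in the last picture the opener, mug and lemon had not moved. The salt shaker was only partly in that view, but the arm never came near it.
- **What went off plan:** early in the turn my path was about 3–4 mm off the handle's circle. It pushed sideways with about 20 N until I corrected it. A few newtons of push towards the axle remained for the rest of the turn.
- **Not checked:** I did not do a reverse turn, so a steady force-sensor error of about 0.7 N could shift the heavy-side angle by up to roughly 10 degrees.

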